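Fetch the sample carrier from behind the reagent bottles and seat it on the warmer

ROBOT

A 6-joint arm with a two-finger parallel gripper is mounted at the origin on the work surface. World frame = base frame: x ahead of the robot, y to its left, z up, the work surface at z = 0. Lengths are in m, angles in rad, forces in N, time in s.
With the tool pointing down it reaches from about 0.25 to 0.725 m from the base axis. Payload 4 kg.
Tool frame: the origin (TCP) lies on the centre line of the jaws, within the pads' length; the fingertips stand ahead of it and the grasp point (between the pads) lies 11 mm behind it (bot.tip_extent is the z of the fingertips in the tool frame, in m); z points along the fingers, y is the direction in which the jaws open and shut (so a half turn about z gives the same grasp; the last joint's range is limited). The gripper opens to 85 mm and grips with 20 to 120 N. Pads are 22 mm wide; open, the fingers measure 114 mm over their backs; the gripper's body (76 mm by 85 mm) begins 54 mm behind the grasp point. The pads swing forward as they close: fully open they stand 13 mm farther back than shut.
Start: joints at [-1.2, 0.241, 0.005, 1.335, 0, 1.571], TCP at [0.181, -0.466, 0.239] pointing down, gripper open.
Joint ranges: [-2.72, 2.72], [-1.05, 1.87], [-1.09, 1.28], [-1.99, 2.15], [-1.42, 1.44], [-3.14, 3.14]. Speed limits (rad/s): [2.79, 2.79, 3.14, 3.14, 3.14, 3.14].

INTERFACE

Orientations are given as a unit quaternion [x, y, z, w].
In Python, from workcell import bot gives the robot as it stands.
- The arm moves only by the shell command python3 -m jog 'ROWS'. ROWS is JSON, a list that holds one entry, the list of rows, each a list of 7 numbers: the shift along the world's x, y, z in m, then the turn, a rotation vector about the world's x, y, z in degrees, then the closure in counts, from 0 (fully open) to 255 (shut). In form: [[[tx, ty, tz, ax, ay, az, fingers], ...]]. A call has 1 to 10 rows; each row is the pose to reach, as a shift and turn from the pose commanded when the call began; what a row does not reach only later rows make up. A row lasts 1/12 s, in which the tool goes at most 41.7 mm and 7.16 degrees, less where a joint would pass 70% of its speed; a pose out of reach is approached as far as the arm can. A call with a gripper value outside its range is refused whole. The fingers move at their own pace and stop on an object; the grip force is fixed at half the most. Time passes only in rows, so rows that repeat a pose let the fingers close. It gives the time, the measured TCP pose, the force and the opening at its end, in the units of the state.
- bot.get_obs(): the state, without advancing time (a new reading comes with each control period).
- bot.camera(name): name is "scene" or "top" or "wrist"; returns the picture (384x512x3 uint8, blue, green, red); there is no depth.
- bot.camera_model(name): a dict with "K" (3x3 intrinsics, pixels), "T" (4x4, takes a point from camera to world coordinates). Camera axes: x right, y down, z forward; pixel columns grow to the right and rows downward; lengths in m; the calibration is good to about 2 mm. A picture is of the moment at which its call begins: read the wrist's pose just before it. camera_model takes no time and is no camera call; for the wrist camera it gives the pose at the moment of the call.
- bot.job_done(): hands the job in, once; it reports no verdict.
The state is a dict: "clock": time; "joint_pos": joint angles; "joint_vel": joint speeds; "tau": joint torques, N m; "eef_pos": TCP position; "tool_rot": TCP orientation; "ft_force": force on the tool from outside, world axes, zero at the start; "ft_torque": the same for the moment, N m; "grip_width": finger opening in m.
Only numpy, scipy, OpenCV 4.12 (cv2) and the standard library are available. Lean on these libraries where they do the work, as an engineer would, in place of code of your own. Each camera call takes 0.05 s, during which the arm holds its last target. There are 200 camera calls.

TASK

Clear the three capped bottles standing in front of the sample carrier into the green side tray, upright; then, while they are all there, take the carrier and seat it flat on the warmer with both of its holes over the two brass pins. Finally put each bottle back upright in the middle of the mat of its cap's colour; set things down rather than drop them, tip no bottle over, and leave the glass beaker where it stands.

Things in the scene. Friction and masses are not known exactly. Their poses are not given: they have to be found in the camera images.
- bottle_blue: White reagent bottle, closed, with a blue screw cap. Body 52 mm in diameter, straight up to 98 mm; cap 32 mm in diameter, from 115 to 145 mm above the underside (the place to grip, from above). About 0.18 to 0.35 kg. Origin: centre of its underside; z up along its axis.
- bottle_red: White reagent bottle, closed, with a red screw cap. Body 52 mm in diameter, straight up to 98 mm; cap 32 mm in diameter, from 115 to 145 mm above the underside (the place to grip, from above). About 0.18 to 0.35 kg. Origin: centre of its underside; z up along its axis.
- bottle_yellow: White reagent bottle, closed, with a yellow screw cap. Body 52 mm in diameter, straight up to 98 mm; cap 32 mm in diameter, from 115 to 145 mm above the underside (the place to grip, from above). About 0.18 to 0.35 kg. Origin: centre of its underside; z up along its axis.
- mat_blue: Home of the blue-capped bottle: fixed blue square mat, 62 x 62 mm, 3 mm thick. The three mats lie 66 mm apart in a row in front of the carrier (robot's side), along the carrier's y; each bottle starts on the mat of its colour. Origin: centre of its underside; x and y along its edges.
- mat_red: Home of the red-capped bottle: fixed red square mat, 62 x 62 mm, 3 mm thick. The three mats lie 66 mm apart in a row in front of the carrier (robot's side), along the carrier's y; each bottle starts on the mat of its colour. Origin: centre of its underside; x and y along its edges.
- mat_yellow: Home of the yellow-capped bottle: fixed yellow square mat, 62 x 62 mm, 3 mm thick. The three mats lie 66 mm apart in a row in front of the carrier (robot's side), along the carrier's y; each bottle starts on the mat of its colour. Origin: centre of its underside; x and y along its edges.
- carrier: Aluminium sample carrier, 56 (x) x 130 (y) x 10 mm, amber samples, about 0.25 kg, on a 6 mm grey pad close behind the bottles, which stand in the gripper's way. Two 12 mm through holes at y = +-50 mm. Black grip ridge on its middle, 14 mm thick (x), 50 mm long (y), top 34 mm above the underside: pinch it along x. Origin: centre of the underside; z up. A half turn makes no difference.
- warmer: Fixed sample warmer: white casing 150 (x) x 200 (y) mm; flat dark heating plate, its top 60 mm above the origin. On it two brass pins at y = +-50 mm, 9 mm in diameter for 9 mm, then tapering to a 3 mm tip 15 mm above the plate. Origin: centre of the casing's underside. With the carrier seated, its origin is 60 mm above this one, its y axis along this y, either way round.
- tray: Side area: green shallow tray, fixed, 120 mm (its x) by 230 mm (its y), walls 4 mm thick and 14 mm high, floor 4 to 5 mm thick. All three bottles fit in it in a row along y, 66 mm apart. Origin: centre of its underside.
- beaker: Empty glass beaker, 68 mm in diameter at the rim, 90 mm high, a bystander standing near the work; leave it alone. Origin: centre of its underside. (A small amber jar of 60 mm diameter and 75 mm height stands on the other side of the bench, and a screwdriver lies beyond.)

How it is judged:
By the outcome, as a careful person would: the job done as asked, in the order asked, and still so for the second after the job is handed in, with the robot touching nothing.
It also fails if it takes over 144 s, if anything falls off the work surface, if the arm or the gripper's body presses on something with over 40 N, if the wrist force passes 120 N, or if a joint passes its speed limit or range.

## Working session

There is one attempt and no reset: what is moved stays moved. The work goes in short steps, Python scripts to look and compute and a shell command to move; the robot and the scene stay as the last step left them, time stands still between calls to the robot, and variables do not carry over. Pictures are saved under pics/ and viewed, about 12 in all and at most 16, crops included, and the job is handed in when it is done.

```bash
ls; mkdir -p pics
python3 - <<'E'
from workcell import bot
import cv2,numpy as np
o=bot.get_obs(); print(o['clock'],o['eef_pos'],o['tool_rot'],o['grip_width'],bot.tip_extent)
ims=[]
for n in ['top','scene','wrist']:
    m=bot.camera_model(n); print(n,np.round(m['K'],1).tolist(),np.round(m['T'],3).tolist())
    im=bot.camera(n); cv2.imwrite(f'pics/{n}0.png',im)
E
```

```text
pics
0.0 [ 0.18096529 -0.46544764  0.23840654] [ 9.82866020e-01  1.84318481e-01 -1.81661936e-04 -1.02548607e-03] 0.08576552095298405 0.008
top [[483.1, 0.0, 250.0], [0.0, 483.1, 195.4], [0.0, 0.0, 1.0]] [[0.021, -0.981, 0.194, 0.35], [-1.0, -0.021, 0.001, 0.015], [0.003, -0.194, -0.981, 1.199], [0.0, 0.0, 0.0, 1.0]]
scene [[486.7, 0.0, 249.0], [0.0, 486.7, 189.7], [0.0, 0.0, 1.0]] [[-0.878, 0.275, -0.391, 1.036], [0.478, 0.477, -0.738, 0.821], [-0.016, -0.835, -0.551, 0.632], [0.0, 0.0, 0.0, 1.0]]
wrist [[274.6, 0.0, 257.1], [0.0, 274.6, 189.1], [0.0, 0.0, 1.0]] [[0.361, -0.899, -0.248, 0.243], [-0.932, -0.349, -0.093, -0.441], [-0.003, 0.265, -0.964, 0.374], [0.0, 0.0, 0.0, 1.0]]
```

View pics/top0.png

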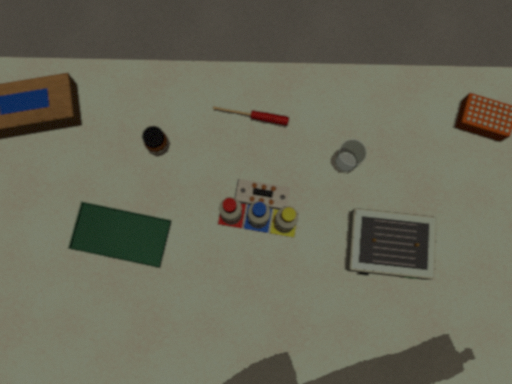

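View pics/scene0.png

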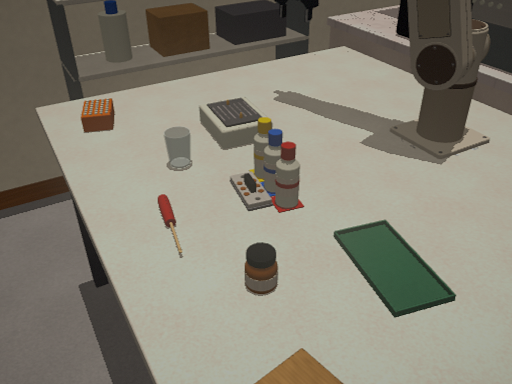

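The top view shows the red, blue and yellow caps near (230,207), (260,210) and (288,216). The carrier is at (262,193), the tray at (120,235), the warmer at (393,244) and the beaker around (348,157).

```bash
cat > h.py <<'E'
from workcell import bot
import cv2,numpy as np
def ray(m,uv,z):
    K,T=np.array(m['K']),np.array(m['T'])
    d=T[:3,:3]@np.linalg.solve(K,[uv[0],uv[1],1]); o=T[:3,3]
    return (o+d*(z-o[2])/d[2])
def proj(m,p):
    K,T=np.array(m['K']),np.array(m['T'])
    c=K@(T[:3,:3].T@(np.array(p)-T[:3,3])); return c[:2]/c[2]
def mask(im,h0,h1,s=90,v=40):
    a=cv2.cvtColor(im,cv2.COLOR_BGR2HSV)
    if h0>h1: return cv2.inRange(a,(h0,s,v),(179,255,255))|cv2.inRange(a,(0,s,v),(h1,255,255))
    return cv2.inRange(a,(h0,s,v),(h1,255,255))
def blobs(mk,n=3):
    c=sorted(cv2.findContours(mk,cv2.RETR_EXTERNAL,cv2.CHAIN_APPROX_NONE)[0],key=cv2.contourArea)[::-1][:n]
    return c
def rect(m,c,z):
    p=np.array([ray(m,q[0],z)[:2] for q in c],np.float32)
    r=cv2.minAreaRect(p*1000); return np.round(r[0],1),np.round(r[1],1),round(r[2],1)
E
python3 - <<'E'
from h import *
m=bot.camera_model('top'); im=cv2.imread('pics/top0.png')
for n,h in dict(red=(170,8),blue=(105,125),yellow=(22,35)).items():
    for c in blobs(mask(im,*h,s=100),4):
        if cv2.contourArea(c)<20: continue
        (u,v),r=cv2.minEnclosingCircle(c); 
        if 200<u<310 and v>170: print(n,round(u,1),round(v,1),round(r,1),cv2.contourArea(c),'z.14',ray(m,(u,v),.14).round(3),'z0',ray(m,(u,v),.003).round(3))
print('tray',rect(m,blobs(mask(im,55,95,80,20),1)[0],.01))
a=cv2.cvtColor(im,cv2.COLOR_BGR2HSV)
dk=cv2.inRange(a,(0,0,0),(179,255,100)); dk[:,:350]=0;dk[:,436:]=0;dk[:205]=0;dk[285:]=0
dk=cv2.morphologyEx(dk,cv2.MORPH_CLOSE,np.ones((7,7)))
for c in blobs(dk,2): print('plate',cv2.contourArea(c),rect(m,c,.06))
print('beaker base?',ray(m,(345,162),0.09),ray(m,(356,150),0.0))
print('jar',ray(m,(152,133),.075)); print('ridge',ray(m,(263,191),.04))
s=cv2.resize(im[165:285,210:440],None,fx=3.4,fy=3.4,interpolation=cv2.INTER_CUBIC)
cv2.imwrite('pics/crop1.png',s)
E
```

```text
red 231.5 213.5 16.5 156.5 z.14 [0.518 0.056 0.14 ] z0 [0.54  0.062 0.003]
red 229.1 204.7 7.4 144.5 z.14 [0.538 0.062 0.14 ] z0 [0.562 0.068 0.003]
blue 259.0 209.0 7.1 128.5 z.14 [ 0.53  -0.004  0.14 ] z0 [ 0.553 -0.007  0.003]
blue 256.6 224.3 11.9 90.5 z.14 [0.495 0.    0.14 ] z0 [ 0.514 -0.002  0.003]
yellow 283.5 222.5 16.5 200.0 z.14 [ 0.501 -0.059  0.14 ] z0 [ 0.52  -0.069  0.003]
yellow 288.2 214.3 7.8 164.0 z.14 [ 0.519 -0.069  0.14 ] z0 [ 0.541 -0.08   0.003]
tray (array([481.8, 335.3]), array([225.8, 114.3]), 79.4)
plate 3461.5 (array([ 466.6, -313.9]), array([188.5, 154.5]), 87.1)
beaker base? [ 0.65558397 -0.20746212  0.09      ] [ 0.71299693 -0.25445669  0.        ]
jar [0.72226031 0.25781063 0.075     ]
ridge [ 0.59143508 -0.01530339  0.04      ]
```

View pics/crop1.png

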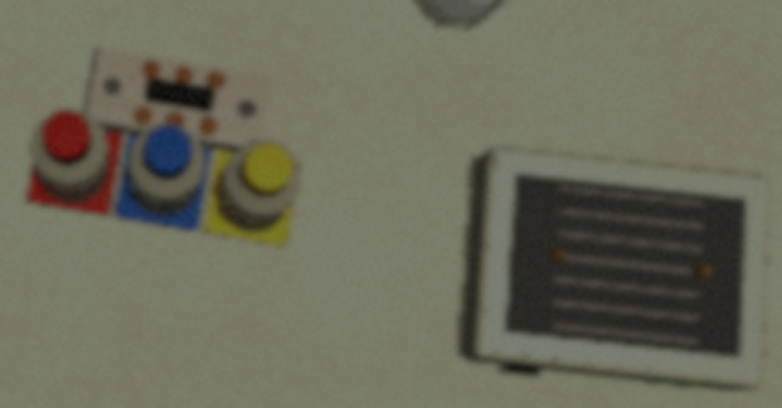

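The crop shows the brass pins at full-image (374.4,240) and (416.8,244.4), and the carrier holes at (242.9,190.3) and (282.6,197.1). Everything is yawed about -8°. I'll move above the bottles for a wrist look.

```bash
python3 -m jog '[[[0.02,0.03,0.02,0,0,6,0],[0.04,0.06,0.04,0,0,12,0],[0.06,0.09,0.06,0,0,18,0],[0.08,0.12,0.06,0,0,24,0],[0.1,0.15,0.06,0,0,30,0],[0.12,0.18,0.06,0,0,36,0],[0.14,0.21,0.06,0,0,42,0],[0.16,0.24,0.06,0,0,48,0],[0.18,0.265,0.06,0,0,54,0],[0.2,0.29,0.06,0,0,60.6,0]]]'
python3 -m jog '[[[0.02,0.03,0,0,0,0,0],[0.04,0.06,0,0,0,0,0],[0.06,0.09,0,0,0,0,0],[0.08,0.12,0,0,0,0,0],[0.1,0.15,0,0,0,0,0],[0.12,0.176,0,0,0,0,0],[0.12,0.176,0,0,0,0,0],[0.12,0.176,0,0,0,0,0]]]'
python3 - <<'E'
from h import *
m=bot.camera_model('wrist'); im=bot.camera('wrist'); cv2.imwrite('pics/w1.png',im); np.save('w1.npy',np.array([m['T']]))
print(np.round(m['T'],3).tolist(), bot.get_obs()['ft_force'])
m=bot.camera_model('top')
for n,u in dict(p1=(374.4,240),p2=(416.8,244.4)).items(): print(n,ray(m,u,.07).round(4))
for n,u in dict(h1=(242.9,190.3),h2=(282.6,197.1)).items(): print(n,ray(m,u,.016).round(4))
print([round(x,3) for x in (ray(m,(82,204),.014)-ray(m,(170,219),.014))])
E
```

```text
clock: 0.98
eef_pos: [0.3816, -0.1743, 0.2993]
tool_rot: [0.754, 0.657, -0.0, -0.0]
ft_force: [0.5, -0.1, 0.6]
grip_width: 0.0852
clock: 1.65
eef_pos: [0.5014, 0.0013, 0.2983]
tool_rot: [0.755, 0.656, -0.001, -0.001]
ft_force: [0.3, -0.7, 0.6]
grip_width: 0.0857
[[0.99, -0.134, -0.039, 0.51], [-0.14, -0.955, -0.262, 0.069], [-0.002, 0.265, -0.964, 0.434], [0.0, 0.0, 0.0, 1.0]] [-1.22698236 -0.16437472  0.08862395]
p1 [ 0.4738 -0.2771  0.07  ]
p2 [ 0.4656 -0.376   0.07  ]
h1 [0.5971 0.0344 0.016 ]
h2 [ 0.582  -0.0651  0.016 ]
[np.float64(0.033), np.float64(0.221), np.float64(0.0)]
```

View pics/w1.png

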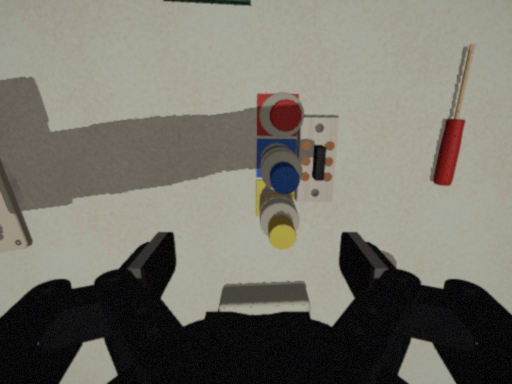

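The wrist view shows caps at red (286,115), blue (285,177) and yellow (282,235). Mats and carrier line up with the image axes, so the yaw matches. The carrier holes are at (320,128) and (315,193).

Run:
```python
from h import *
m=dict(bot.camera_model('wrist')); m['T']=np.load('w1.npy')[0]; im=cv2.imread('pics/w1.png')
for n,h in dict(red=(170,8),blue=(105,125),yellow=(22,35)).items():
    mk=mask(im,*h,s=100); mk[:,:250]=0; mk[:,310:]=0; mk[260:]=0
    for c in blobs(mk,2):
        (u,v),r=cv2.minEnclosingCircle(c)
        print(n,round(u,1),round(v,1),round(r,1),cv2.contourArea(c),'z.145',ray(m,(u,v),.145).round(4))
    p=np.argwhere(mk)[:,::-1]; print('  min corner',p.min(0),p.max(0), ray(m,(p[:,0].min(),p[:,1].min()),.003).round(4),ray(m,(p[:,0].min(),np.median(p[p[:,0]<p[:,0].min()+4][:,1])),.003).round(4))
g=cv2.cvtColor(im,cv2.COLOR_BGR2GRAY)
for cen in [(320,128),(315,193)]:
    x,y=cen; w=cv2.inRange(g[y-7:y+8,x-7:x+8],0,int(g[y-7:y+8,x-7:x+8].mean()*.75)); M=cv2.moments(w,True); q=(x-7+M['m10']/M['m00'],y-7+M['m01']/M['m00']); print('hole',q,M['m00'],ray(m,q,.016).round(4))
mk=cv2.inRange(g,0,40); mk[:,:305]=0;mk[:,335:]=0;mk[:140]=0;mk[186:]=0
print('ridge',rect(m,blobs(mk,1)[0],.035))
```

```text
red 285.5 115.0 16.0 744.0 z.145 [0.5378 0.0633 0.145 ]
red 265.0 114.5 21.7 221.0 z.145 [0.5173 0.0667 0.145 ]
  min corner [257  94] [301 135] [0.513  0.0965 0.003 ] [0.5088 0.0667 0.003 ]
blue 284.3 177.5 15.9 664.0 z.145 [ 0.5292 -0.0011  0.145 ]
blue 276.0 158.0 26.2 315.0 z.145 [0.5229 0.0211 0.145 ]
  min corner [257 139] [298 193] [0.5038 0.0312 0.003 ] [0.5001 0.005  0.003 ]
yellow 280.8 232.7 16.2 567.0 z.145 [ 0.518  -0.0646  0.145 ]
yellow 259.5 197.5 17.7 164.5 z.145 [ 0.4997 -0.0197  0.145 ]
  min corner [256 180] [295 248] [ 0.4931 -0.0332  0.003 ] [ 0.4888 -0.0632  0.003 ]
hole (319.1489361702128, 127.57446808510639) 47.0 [0.5977 0.0361 0.016 ]
hole (314.77142857142854, 192.42857142857142) 35.0 [ 0.5828 -0.063   0.016 ]
ridge (array([588.9, -12.6]), array([49. , 15.7]), 82.5)
```

```bash
python3 -m jog '[[[0.018,0.03,0,0,0,0,0],[0.0365,0.0617,-0.02,0,0,0,0],[0.0365,0.0617,-0.05,0,0,0,0],[0.0365,0.0617,-0.08,0,0,0,0],[0.0365,0.0617,-0.11,0,0,0,0],[0.0365,0.0617,-0.135,0,0,0,0],[0.0365,0.0617,-0.155,0,0,0,0],[0.0365,0.0617,-0.17,0,0,0,0],[0.0365,0.0617,-0.174,0,0,0,0],[0.0365,0.0617,-0.174,0,0,0,0]]]'
python3 -m jog '[[[0,0,0,0,0,0,255],[0,0,0,0,0,0,255],[0,0,0,0,0,0,255],[0,0,0,0,0,0,255],[0,0,0,0,0,0,255],[0,0,0,0,0,0,255],[0,0,0,0,0,0,255],[0,0,0,0,0,0,255],[0,0,0,0,0,0,255],[0,0,0,0,0,0,255]]]'
python3 -m jog '[[[0,0,0.005,0,0,0,255],[0,0,0.015,0,0,0,255],[0,0,0.025,0,0,0,255],[0,0,0.035,0,0,0,255],[0,0,0.04,0,0,0,255],[0,0,0.04,0,0,0,255]]]'
```

```text
clock: 2.53
eef_pos: [0.5362, 0.0602, 0.1243]
tool_rot: [0.756, 0.654, -0.001, -0.001]
ft_force: [-0.1, 0.6, 0.4]
grip_width: 0.0852
clock: 3.37
eef_pos: [0.5387, 0.0618, 0.1266]
tool_rot: [0.756, 0.655, 0.001, 0.001]
ft_force: [1.1, 0.7, 5.6]
grip_width: 0.0304
clock: 3.87
eef_pos: [0.5389, 0.0618, 0.1673]
tool_rot: [0.756, 0.655, 0.001, 0.001]
ft_force: [0.6, -0.2, -2.4]
grip_width: 0.0304
```

```bash
python3 -m jog '[[[-0.001,0.01,0,0,0,0,255],[-0.004,0.03,0,0,0,0,255],[-0.008,0.06,0,0,0,0,255],[-0.012,0.09,0,0,0,0,255],[-0.017,0.125,0,0,0,0,255],[-0.022,0.16,0,0,0,0,255],[-0.027,0.195,0,0,0,0,255],[-0.031,0.225,0,0,0,0,255],[-0.035,0.255,0,0,0,0,255],[-0.038,0.28,0,0,0,0,255]]]'
python3 -m jog '[[[-0.003,0.024,0,0,0,0,255],[-0.005,0.042,0,0,0,0,255],[-0.007,0.054,0,0,0,0,255],[-0.008,0.058,0,0,0,0,255],[-0.008,0.058,-0.01,0,0,0,255],[-0.008,0.058,-0.02,0,0,0,255],[-0.008,0.058,-0.028,0,0,0,255],[-0.008,0.058,-0.033,0,0,0,255],[-0.008,0.058,-0.035,0,0,0,255],[-0.008,0.058,-0.036,0,0,0,255]]]'
python3 -m jog '[[[0,0,-0.0005,0,0,0,255],[0,0,-0.001,0,0,0,255],[0,0,-0.001,0,0,0,255]]]'
```

```text
clock: 4.7
eef_pos: [0.4981, 0.3444, 0.1644]
tool_rot: [0.755, 0.656, -0.001, -0.0]
ft_force: [0.9, 0.7, -1.9]
grip_width: 0.0304
clock: 5.53
eef_pos: [0.4916, 0.3986, 0.1284]
tool_rot: [0.756, 0.655, -0.001, 0.0]
ft_force: [0.3, -0.4, -1.1]
grip_width: 0.0304
clock: 5.78
eef_pos: [0.492, 0.3997, 0.1288]
tool_rot: [0.756, 0.655, 0.0, 0.0]
ft_force: [0.6, -0.4, -1.6]
grip_width: 0.0305
```

Run:
```python
from h import *
im=bot.camera('scene'); cv2.imwrite('pics/s1.png',im)
o=bot.get_obs(); print(o['joint_pos'],o['ft_force'])
```

```text
[6.82463841e-01 5.66467070e-01 2.04198922e-01 1.20756919e+00
 2.70223082e-05 2.39566620e+00] [ 0.29476359 -0.14506116 -2.56837642]
```

View pics/s1.png

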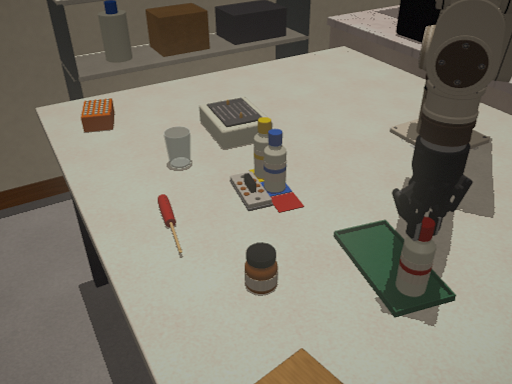

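The scene view shows the red bottle hanging upright at the far end of the tray, around (415,290). It still hangs free, so I'll lower it to contact.

```bash
python3 -m jog '[[[0,0,-0.0005,0,0,0,255],[0,0,-0.001,0,0,0,255],[0,0,-0.0015,0,0,0,255],[0,0,-0.0015,0,0,0,255]]]';python3 -m jog '[[[0,0,-0.0005,0,0,0,255],[0,0,-0.001,0,0,0,255],[0,0,-0.001,0,0,0,255]]]'
```

```text
clock: 6.17
eef_pos: [0.4919, 0.3999, 0.1276]
tool_rot: [0.756, 0.655, 0.001, -0.0]
ft_force: [-0.6, -0.7, 2.2]
grip_width: 0.0304
clock: 6.42
eef_pos: [0.492, 0.4, 0.1276]
tool_rot: [0.756, 0.655, 0.001, -0.0]
ft_force: [-0.8, -0.3, 7.7]
grip_width: 0.0304
```

```bash
python3 -m jog '[[[0,0,0,0,0,0,0],[0,0,0,0,0,0,0],[0,0,0,0,0,0,0],[0,0,0,0,0,0,0],[0,0,0,0,0,0,0],[0,0,0,0,0,0,0],[0,0,0.01,0,0,0,0],[0,0,0.03,0,0,0,0],[0,0,0.055,0,0,0,0],[0.002,-0.02,0.07,0,0,0,0]]]'
python3 -m jog '[[[0.003,-0.035,0,0,0,0,0],[0.006,-0.07,0,0,0,0,0],[0.01,-0.105,0,0,0,0,0],[0.013,-0.14,0,0,0,0,0],[0.016,-0.175,0,0,0,0,0],[0.019,-0.21,0,0,0,0,0],[0.022,-0.245,0,0,0,0,0],[0.026,-0.28,0,0,0,0,0],[0.029,-0.31,0,0,0,0,0],[0.032,-0.34,0,0,0,0,0]]]'
python3 -m jog '[[[0.001,-0.025,0,0,0,0,0],[0.003,-0.042,0,0,0,0,0],[0.003,-0.042,-0.02,0,0,0,0],[0.003,-0.042,-0.04,0,0,0,0],[0.003,-0.042,-0.055,0,0,0,0],[0.003,-0.042,-0.065,0,0,0,0],[0.003,-0.042,-0.07,0,0,0,0],[0.003,-0.042,-0.07,0,0,0,0]]]'
```

```text
clock: 7.25
eef_pos: [0.4939, 0.3828, 0.1987]
tool_rot: [0.754, 0.656, 0.002, -0.001]
ft_force: [1.4, 0.0, 1.0]
grip_width: 0.0855
clock: 8.08
eef_pos: [0.5259, 0.0379, 0.1969]
tool_rot: [0.756, 0.655, 0.001, 0.0]
ft_force: [-0.3, 1.2, -0.6]
grip_width: 0.0858
clock: 8.75
eef_pos: [0.5282, -0.0022, 0.1252]
tool_rot: [0.756, 0.655, -0.001, -0.001]
ft_force: [0.0, -0.1, 0.0]
grip_width: 0.0854
```

```bash
python3 -m jog '[[[0,0,0,0,0,0,255],[0,0,0,0,0,0,255],[0,0,0,0,0,0,255],[0,0,0,0,0,0,255],[0,0,0,0,0,0,255],[0,0,0,0,0,0,255],[0,0,0,0,0,0,255],[0,0,0,0,0,0,255],[0,0,0,0,0,0,255]]]'
python3 -m jog '[[[0,0,0.005,0,0,0,255],[0,0,0.015,0,0,0,255],[0,0,0.025,0,0,0,255],[0,0,0.035,0,0,0,255],[0,0,0.04,0,0,0,255],[0,0,0.04,0,0,0,255]]]'
```

```text
clock: 9.5
eef_pos: [0.5296, -0.0023, 0.1268]
tool_rot: [0.756, 0.655, 0.001, 0.001]
ft_force: [1.6, 1.2, 5.9]
grip_width: 0.0303
clock: 10.0
eef_pos: [0.5298, -0.0023, 0.1677]
tool_rot: [0.756, 0.655, 0.001, 0.001]
ft_force: [0.5, 0.4, -2.4]
grip_width: 0.0301
```

```bash
python3 -m jog '[[[-0.001,0.01,0,0,0,0,255],[-0.004,0.03,0,0,0,0,255],[-0.008,0.06,0,0,0,0,255],[-0.012,0.09,0,0,0,0,255],[-0.017,0.125,0,0,0,0,255],[-0.022,0.16,0,0,0,0,255],[-0.027,0.195,0,0,0,0,255],[-0.031,0.225,0,0,0,0,255],[-0.035,0.255,0,0,0,0,255],[-0.038,0.28,0,0,0,0,255]]]'
python3 -m jog '[[[-0.004,0.024,0,0,0,0,255],[-0.006,0.042,0,0,0,0,255],[-0.008,0.054,0,0,0,0,255],[-0.009,0.057,0,0,0,0,255],[-0.009,0.057,-0.01,0,0,0,255],[-0.009,0.057,-0.02,0,0,0,255],[-0.009,0.057,-0.03,0,0,0,255],[-0.009,0.057,-0.035,0,0,0,255],[-0.009,0.057,-0.037,0,0,0,255],[-0.009,0.057,-0.037,0,0,0,255]]]'
python3 -m jog '[[[0,0,-0.0005,0,0,0,255],[0,0,-0.001,0,0,0,255],[0,0,-0.0015,0,0,0,255],[0,0,-0.0015,0,0,0,255]]]'
```

```text
clock: 10.83
eef_pos: [0.4891, 0.2804, 0.165]
tool_rot: [0.755, 0.656, -0.001, -0.001]
ft_force: [-0.2, -0.8, -3.2]
grip_width: 0.0303
clock: 11.67
eef_pos: [0.4816, 0.3337, 0.1283]
tool_rot: [0.756, 0.655, -0.001, -0.0]
ft_force: [1.6, 0.3, -3.0]
grip_width: 0.0307
clock: 12.0
eef_pos: [0.4821, 0.3348, 0.1278]
tool_rot: [0.756, 0.655, 0.001, 0.0]
ft_force: [0.2, -1.3, -0.3]
grip_width: 0.0304
```

```bash
python3 -m jog '[[[0,0,-0.0005,0,0,0,255],[0,0,-0.001,0,0,0,255],[0,0,-0.001,0,0,0,255]]]'
python3 -m jog '[[[0,0,0,0,0,0,0],[0,0,0,0,0,0,0],[0,0,0,0,0,0,0],[0,0,0,0,0,0,0],[0,0,0,0,0,0,0],[0,0,0,0,0,0,0],[0,0,0.01,0,0,0,0],[0,0,0.03,0,0,0,0],[0,0,0.055,0,0,0,0],[0.002,-0.02,0.07,0,0,0,0]]]'
python3 -m jog '[[[0.003,-0.035,0,0,0,0,0],[0.006,-0.07,0,0,0,0,0],[0.01,-0.105,0,0,0,0,0],[0.013,-0.14,0,0,0,0,0],[0.016,-0.175,0,0,0,0,0],[0.019,-0.21,0,0,0,0,0],[0.022,-0.245,0,0,0,0,0],[0.026,-0.28,0,0,0,0,0],[0.029,-0.31,0,0,0,0,0],[0.032,-0.34,0,0,0,0,0]]]'
python3 -m jog '[[[0.001,-0.025,0,0,0,0,0],[0.0025,-0.0415,0,0,0,0,0],[0.0025,-0.0415,-0.02,0,0,0,0],[0.0025,-0.0415,-0.04,0,0,0,0],[0.0025,-0.0415,-0.055,0,0,0,0],[0.0025,-0.0415,-0.065,0,0,0,0],[0.0025,-0.0415,-0.07,0,0,0,0],[0.0025,-0.0415,-0.07,0,0,0,0]]]'
python3 -m jog '[[[0,0,0,0,0,0,255],[0,0,0,0,0,0,255],[0,0,0,0,0,0,255],[0,0,0,0,0,0,255],[0,0,0,0,0,0,255],[0,0,0,0,0,0,255],[0,0,0,0,0,0,255],[0,0,0,0,0,0,255],[0,0,0,0,0,0,255]]]'
```

```text
clock: 12.25
eef_pos: [0.4822, 0.335, 0.1278]
tool_rot: [0.756, 0.655, 0.001, 0.0]
ft_force: [-0.9, -1.6, 5.8]
grip_width: 0.0299
clock: 13.08
eef_pos: [0.4842, 0.3176, 0.1992]
tool_rot: [0.754, 0.656, 0.002, -0.0]
ft_force: [0.2, -0.7, -0.5]
grip_width: 0.0856
clock: 13.92
eef_pos: [0.5158, -0.0271, 0.1974]
tool_rot: [0.756, 0.655, 0.0, 0.0]
ft_force: [1.0, 0.4, -0.3]
grip_width: 0.0854
clock: 14.58
eef_pos: [0.5177, -0.0667, 0.1257]
tool_rot: [0.756, 0.655, -0.001, -0.001]
ft_force: [-0.1, 0.1, 0.3]
grip_width: 0.0854
clock: 15.33
eef_pos: [0.5191, -0.0669, 0.1272]
tool_rot: [0.756, 0.655, 0.001, 0.001]
ft_force: [0.3, 1.2, 6.5]
grip_width: 0.0305
```

```bash
python3 -m jog '[[[0,0,0.005,0,0,0,255],[0,0,0.015,0,0,0,255],[0,0,0.025,0,0,0,255],[0,0,0.035,0,0,0,255],[0,0,0.04,0,0,0,255],[0,0,0.04,0,0,0,255]]]'
python3 -m jog '[[[-0.001,0.01,0,0,0,0,255],[-0.004,0.03,0,0,0,0,255],[-0.008,0.06,0,0,0,0,255],[-0.012,0.09,0,0,0,0,255],[-0.017,0.125,0,0,0,0,255],[-0.022,0.16,0,0,0,0,255],[-0.027,0.195,0,0,0,0,255],[-0.031,0.225,0,0,0,0,255],[-0.035,0.255,0,0,0,0,255],[-0.038,0.28,0,0,0,0,255]]]'
python3 -m jog '[[[-0.004,0.024,0,0,0,0,255],[-0.006,0.042,0,0,0,0,255],[-0.008,0.054,0,0,0,0,255],[-0.009,0.057,0,0,0,0,255],[-0.009,0.057,-0.01,0,0,0,255],[-0.009,0.057,-0.02,0,0,0,255],[-0.009,0.057,-0.03,0,0,0,255],[-0.009,0.057,-0.035,0,0,0,255],[-0.009,0.057,-0.037,0,0,0,255],[-0.009,0.057,-0.037,0,0,0,255]]]'
python3 -m jog '[[[0,0,-0.0005,0,0,0,255],[0,0,-0.001,0,0,0,255],[0,0,-0.0015,0,0,0,255],[0,0,-0.0015,0,0,0,255]]]'
```

```text
clock: 15.83
eef_pos: [0.5193, -0.0669, 0.1682]
tool_rot: [0.756, 0.655, 0.001, 0.001]
ft_force: [-0.4, 0.2, -1.7]
grip_width: 0.0307
clock: 16.67
eef_pos: [0.4786, 0.2158, 0.1657]
tool_rot: [0.755, 0.656, -0.0, -0.001]
ft_force: [0.5, 0.4, -2.1]
grip_width: 0.0307
clock: 17.5
eef_pos: [0.471, 0.2692, 0.1287]
tool_rot: [0.756, 0.655, -0.001, -0.0]
ft_force: [-0.2, 0.6, -1.6]
grip_width: 0.0304
clock: 17.83
eef_pos: [0.4715, 0.2703, 0.1283]
tool_rot: [0.756, 0.655, 0.0, 0.0]
ft_force: [0.5, -0.3, 0.6]
grip_width: 0.0306
```

```bash
python3 -m jog '[[[0,0,-0.001,0,0,0,255],[0,0,-0.001,0,0,0,0],[0,0,-0.001,0,0,0,0],[0,0,-0.001,0,0,0,0],[0,0,-0.001,0,0,0,0],[0,0,-0.001,0,0,0,0],[0,0,-0.001,0,0,0,0],[0,0,0.01,0,0,0,0],[0,0,0.035,0,0,0,0],[0,0,0.065,0,0,0,0]]]'
python3 -m jog '[[[0.01,-0.025,0.02,0,0,0,0],[0.022,-0.055,0.03,0,0,0,0],[0.034,-0.085,0.03,0,0,0,0],[0.046,-0.115,0.03,0,0,0,0],[0.058,-0.145,0.03,0,0,0,0],[0.07,-0.175,0.03,0,0,0,0],[0.082,-0.205,0.03,0,0,0,0],[0.094,-0.235,0.03,0,0,0,0],[0.104,-0.265,0.03,0,0,0,0],[0.104,-0.27,0.03,0,0,0,0]]]'
python3 -m jog '[[[0,0,0,0,0,0,0],[0,0,0,0,0,0,0],[0,0,0,0,0,0,0]]]'
python3 - <<'E'
from h import *
m=bot.camera_model('wrist'); np.save('w2.npy',np.array([m['T']])); im=bot.camera('wrist'); cv2.imwrite('pics/w2.png',im)
cv2.imwrite('pics/top2.png',bot.camera('top'))
E
```

```text
clock: 18.67
eef_pos: [0.4696, 0.2693, 0.1913]
tool_rot: [0.756, 0.655, -0.003, -0.001]
ft_force: [1.0, 0.0, 0.2]
grip_width: 0.0854
clock: 19.5
eef_pos: [0.5766, -0.0044, 0.2224]
tool_rot: [0.757, 0.653, -0.0, 0.001]
ft_force: [-0.8, 0.2, -0.3]
grip_width: 0.0855
clock: 19.75
eef_pos: [0.5748, 0.0012, 0.2227]
tool_rot: [0.755, 0.655, -0.0, -0.0]
ft_force: [0.2, 0.3, -0.5]
grip_width: 0.0856
```

View pics/w2.png

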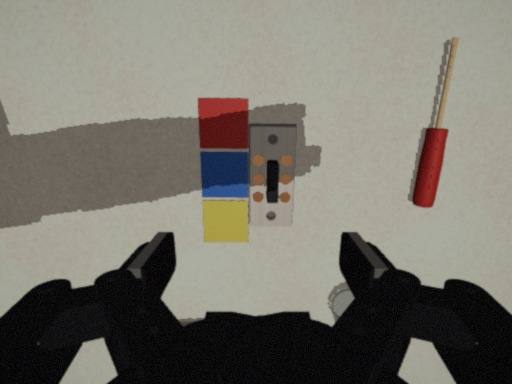

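View pics/top2.png

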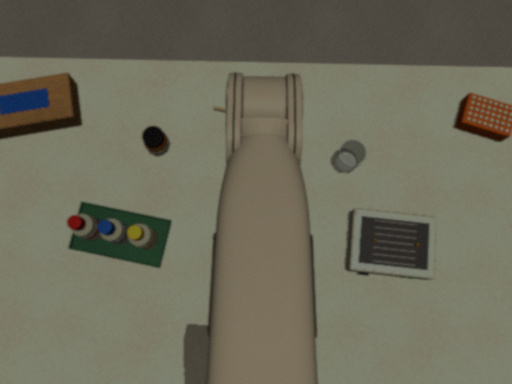

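The wrist view shows all mats empty and the carrier clear, with holes at (273,139) and (271,215) and the ridge around (272,180). The top view shows all three bottles upright in the tray.

Run:
```python
from h import *
m=dict(bot.camera_model('wrist')); m['T']=np.load('w2.npy')[0]; im=cv2.imread('pics/w2.png')
g=cv2.cvtColor(im,cv2.COLOR_BGR2GRAY)
P=[]
for x,y in [(273,139),(271,215)]:
    r=g[y-8:y+9,x-8:x+9]; w=cv2.inRange(r,0,int(np.median(r)*.72)); M=cv2.moments(w,True); q=(x-8+M['m10']/M['m00'],y-8+M['m01']/M['m00']); p=ray(m,q,.016); P.append(p); print('hole',np.round(q,1),M['m00'],p.round(4))
d=P[0]-P[1]; print('mid',(P[0]+P[1])/2,'len',np.linalg.norm(d),'yaw',np.degrees(np.arctan2(-d[0],d[1])))
mk=cv2.inRange(g,0,30); mk[:,:262]=0;mk[:,283:]=0;mk[:155]=0;mk[208:]=0
print('ridge',rect(m,blobs(mk,1)[0],.038))
for n,h in dict(red=(170,8),blue=(105,125),yellow=(22,35)).items():
    mk=mask(im,*h,s=100); mk[:,:190]=0; mk[:,255:]=0; mk[:90]=0;mk[245:]=0
    print(n,rect(m,blobs(mk,1)[0],.003))
```

```text
hole [272.4 138.8] 68.0 [0.5976 0.0365 0.016 ]
hole [270.6 215.5] 62.0 [ 0.5824 -0.0628  0.016 ]
mid [ 0.59000254 -0.0131615   0.016     ] len 0.10040615056496009 yaw -8.68200504145682
ridge (array([590.4,  -7. ]), array([42.9, 12. ]), 82.4)
red (array([538.7,  63.1]), array([61.3, 61.1]), 81.3)
blue (array([529.1,  -1.8]), array([59.4, 61. ]), 81.9)
yellow (array([519. , -66.8]), array([61.2, 60.9]), 81.4)
```

```bash
python3 -m jog '[[[0.0152,-0.0144,-0.02,0,0,-0.5,0],[0.0152,-0.0144,-0.05,0,0,-0.5,0],[0.0152,-0.0144,-0.08,0,0,-0.5,0],[0.0152,-0.0144,-0.11,0,0,-0.5,0],[0.0152,-0.0144,-0.135,0,0,-0.5,0],[0.0152,-0.0144,-0.155,0,0,-0.5,0],[0.0152,-0.0144,-0.172,0,0,-0.5,0],[0.0152,-0.0144,-0.185,0,0,-0.5,0],[0.0152,-0.0144,-0.19,0,0,-0.5,0],[0.0152,-0.0144,-0.19,0,0,-0.5,0]]]'
python3 -m jog '[[[0,0,0,0,0,0,0],[0,0,0,0,0,0,0]]]'
python3 - <<'E'
from h import *
m=bot.camera_model('wrist'); im=bot.camera('wrist'); cv2.imwrite('pics/w3.png',im)
E
```

```text
clock: 20.68
eef_pos: [0.5891, -0.0131, 0.0315]
tool_rot: [0.758, 0.652, -0.001, -0.001]
ft_force: [-0.0, 0.1, -0.7]
grip_width: 0.0856
clock: 20.85
eef_pos: [0.5914, -0.0138, 0.0341]
tool_rot: [0.758, 0.652, 0.001, 0.001]
ft_force: [-0.3, -0.0, 1.5]
grip_width: 0.0853
```

View pics/w3.png

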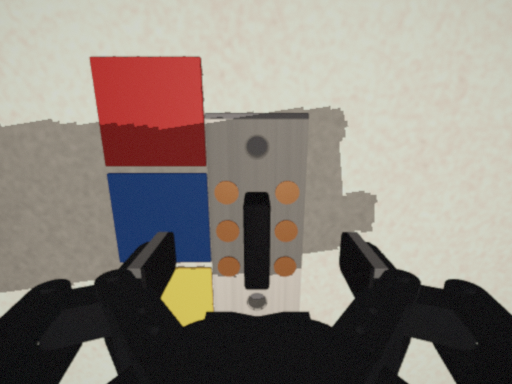

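Both carrier holes show at (257,146) and (257,301), with the ridge centred at x≈257 between the pads. I'll go 3 mm lower, grip and lift.

```bash
python3 -m jog '[[[-0.001,0.0005,-0.0015,0,0,0,0],[-0.001,0.0005,-0.003,0,0,0,0],[-0.001,0.0005,-0.003,0,0,0,255],[-0.001,0.0005,-0.003,0,0,0,255],[-0.001,0.0005,-0.003,0,0,0,255],[-0.001,0.0005,-0.003,0,0,0,255],[-0.001,0.0005,-0.003,0,0,0,255],[-0.001,0.0005,-0.003,0,0,0,255],[-0.001,0.0005,-0.003,0,0,0,255],[-0.001,0.0005,-0.003,0,0,0,255]]]'
python3 -m jog '[[[0,0,0,0,0,0,255],[0,0,0,0,0,0,255],[0,0,0.001,0,0,0,255]]]'
```

```text
clock: 21.73
eef_pos: [0.5898, -0.0138, 0.0302]
tool_rot: [0.758, 0.652, 0.0, 0.0]
ft_force: [-0.2, -1.3, 1.3]
grip_width: 0.0121
clock: 21.98
eef_pos: [0.5888, -0.0137, 0.0303]
tool_rot: [0.758, 0.652, -0.0, -0.0]
ft_force: [0.6, -0.6, -2.9]
grip_width: 0.0124
```

```bash
python3 -m jog '[[[0,0,0.005,0,0,0,255],[0,0,0.015,0,0,0,255],[0,0,0.03,0,0,0,255],[0,0,0.05,0,0,0,255],[0,0,0.07,0,0,0,255],[0,0,0.09,0,0,0,255],[0,0,0.11,0,0,0,255],[0,0,0.13,0,0,0,255],[0,0,0.145,0,0,0,255],[0,0,0.15,0,0,0,255]]]'
python3 -m jog '[[[-0.01,-0.015,0.005,0,0,0,255],[-0.025,-0.04,0.01,0,0,1,255],[-0.04,-0.07,0.02,0,0,2,255],[-0.06,-0.1,0.02,0,0,3,255],[-0.08,-0.13,0.02,0,0,4,255],[-0.1,-0.16,0.02,0,0,4,255],[-0.12,-0.19,0.02,0,0,4,255],[-0.14,-0.22,0.02,0,0,4,255],[-0.155,-0.245,0.02,0,0,4,255],[-0.165,-0.265,0.02,0,0,4,255]]]'
python3 -m jog '[[[-0.015,-0.025,0,0,0,0,255],[-0.03,-0.05,0,0,0,0,255],[-0.04,-0.075,0,0,0,0,255],[-0.05,-0.09,0,0,0,0,255],[-0.055,-0.1,0,0,0,0,255],[-0.055,-0.1,0,0,0,0,255],[-0.055,-0.1,0,0,0,0,255],[-0.055,-0.1,0,0,0,0,255]]]'
python3 - <<'E'
from h import *
o=bot.get_obs();m=bot.camera_model('wrist'); im=bot.camera('wrist'); cv2.imwrite('pics/w4.png',im); np.savez('w4.npz',T=m['T'],p=o['eef_pos'],q=o['tool_rot'])
E
```

```text
clock: 22.82
eef_pos: [0.5906, -0.0137, 0.1843]
tool_rot: [0.758, 0.652, 0.002, 0.002]
ft_force: [1.0, 0.2, -4.0]
grip_width: 0.0124
clock: 23.65
eef_pos: [0.4219, -0.2801, 0.2004]
tool_rot: [0.736, 0.677, -0.001, -0.001]
ft_force: [0.2, 0.4, -3.3]
grip_width: 0.0125
clock: 24.32
eef_pos: [0.3696, -0.3777, 0.2005]
tool_rot: [0.735, 0.678, 0.0, -0.001]
ft_force: [0.1, 0.3, -2.7]
grip_width: 0.0123
```

View pics/w4.png

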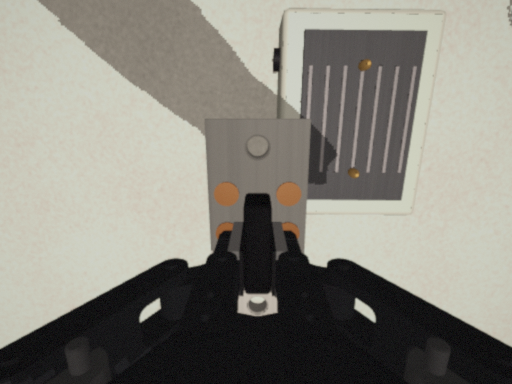

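The wrist view shows pins at (366,64) and (354,172). The held carrier's holes are at (258,146) and (258,302).

```bash
cat > hp.py <<'E'
from h import *
from scipy.spatial.transform import Rotation as R
def run(f,npz,pins,holes):
    z=np.load(npz); m=dict(bot.camera_model('wrist')); m['T']=z['T']; im=cv2.imread(f); p=z['p']; g=cv2.cvtColor(im,cv2.COLOR_BGR2GRAY)
    y=R.from_quat(z['q']).as_matrix()[:,1]; print('tcp',p.round(4),'jaw yaw',np.degrees(np.arctan2(y[1],y[0])).round(2))
    A=[]
    for u,v in pins:
        mk=mask(im,8,28,100,50)[v-10:v+11,u-10:u+11]; c=blobs(mk,1)[0]; M=cv2.moments(c)
        q=(u-10+M['m10']/M['m00'],v-10+M['m01']/M['m00']); w=ray(m,q,.067); A.append(w); print('pin',np.round(q,1),cv2.contourArea(c),w.round(4))
    B=[]
    for q in holes:
        w=ray(m,q,p[2]-.0143); B.append(w); print('hole',w.round(4))
    yw=lambda d:np.degrees(np.arctan2(-d[0],d[1]))
    for n,X in (('pin',A),('hole',B)): print(n,'mid',((X[0]+X[1])/2).round(4),'len',np.linalg.norm(X[0]-X[1]).round(4),'yaw',yw(X[0]-X[1]).round(2))
E
python3 - <<'E'
from hp import *
im=cv2.imread('pics/w4.png')
b=cv2.resize(np.hstack([im[126:166,238:278],im[282:322,238:278],im[44:84,346:386],im[152:192,334:374]]),None,fx=5,fy=5,interpolation=cv2.INTER_CUBIC); cv2.imwrite('pics/w4c.png',b)
run('pics/w4.png','w4.npz',[(366,64),(354,172)],[(258,146),(258,302)])
E
```

```text
tcp [ 0.3696 -0.3777  0.2005] jaw yaw -4.61
pin [364.5  64.3] 94.0 [ 0.4741 -0.2748  0.067 ]
pin [353.3 172.8] 69.0 [ 0.4651 -0.3743  0.067 ]
hole [ 0.3731 -0.3268  0.1862]
hole [ 0.3652 -0.4252  0.1862]
pin mid [ 0.4696 -0.3246  0.067 ] len 0.0999 yaw -5.2
hole mid [ 0.3692 -0.376   0.1862] len 0.0987 yaw -4.62
```

View pics/w4c.png

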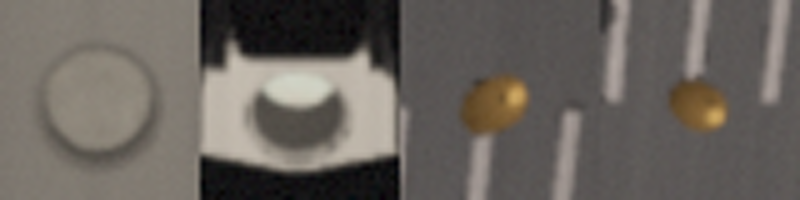

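The crops put the hole rims at about (257.7,146.3) and (257.6,304). That gives a hole midpoint of (0.369,-0.377), and the pins need a shift of about (+0.1005,+0.052) and -0.6°. I'll hover just above the pins.

```bash
python3 -m jog '[[[0.01,0.005,0,0,0,-0.6,255],[0.03,0.015,0,0,0,-0.6,255],[0.05,0.026,0,0,0,-0.6,255],[0.07,0.036,0,0,0,-0.6,255],[0.09,0.047,-0.01,0,0,-0.6,255],[0.1005,0.0522,-0.03,0,0,-0.6,255],[0.1005,0.0522,-0.05,0,0,-0.6,255],[0.1005,0.0522,-0.07,0,0,-0.6,255],[0.1005,0.0522,-0.085,0,0,-0.6,255],[0.1005,0.0522,-0.093,0,0,-0.6,255]]]'
python3 -m jog '[[[0,0,-0.001,0,0,0,255],[0,0,-0.001,0,0,0,255],[0,0,-0.001,0,0,0,255],[0,0,-0.001,0,0,0,255]]]'
python3 - <<'E'
from h import *
o=bot.get_obs();m=bot.camera_model('wrist'); im=bot.camera('wrist'); np.savez('w5.npz',T=m['T'],p=o['eef_pos'],q=o['tool_rot']); print(o['eef_pos'],o['tool_rot'])
cv2.imwrite('pics/w5.png',im)
b=cv2.resize(np.hstack([im[116:176,228:288],im[262:322,228:288]]),None,fx=6,fy=6,interpolation=cv2.INTER_CUBIC); cv2.imwrite('pics/w5c.png',b)
b=o['eef_pos']
E
```

```text
clock: 25.2
eef_pos: [0.4693, -0.3242, 0.1054]
tool_rot: [0.738, 0.675, -0.0, -0.002]
ft_force: [0.1, 0.1, -3.8]
grip_width: 0.0122
clock: 25.53
eef_pos: [0.4708, -0.3271, 0.1083]
tool_rot: [0.739, 0.674, 0.0, 0.001]
ft_force: [-0.4, 0.9, -2.8]
grip_width: 0.0124
[ 0.47082112 -0.32709111  0.10832558] [7.38756439e-01 6.73970924e-01 3.27682887e-04 1.41766977e-03]
```

View pics/w5c.png

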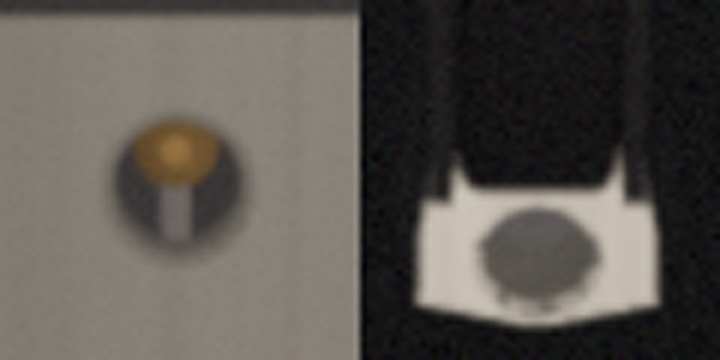

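Through the near hole (centre about (257.7,146.8)) the brass pin shows centred sideways, with its tip near (257.3,140.5). The second pin is hidden by the view angle. I'll compute the offset.

Run:
```python
from h import *
z=np.load('w5.npz'); m=dict(bot.camera_model('wrist')); m['T']=z['T']
top=z['p'][2]-.0143
print('hole',ray(m,(257.7,146.8),top),'h2',ray(m,(257.8,304.3),top),'tip',ray(m,(257.3,140.2),.075),'pincent',ray(m,(257.3,141.5),.0705))
from scipy.spatial.transform import Rotation as R
print(R.from_quat(z['q']).as_matrix().round(4))
```

```text
hole [ 0.47474043 -0.27663303  0.09402558] h2 [ 0.46559984 -0.37632431  0.09402558] tip [ 0.47475036 -0.27486412  0.075     ] pincent [ 0.4746525  -0.27608167  0.0705    ]
[[ 0.0915  0.9958  0.0024]
 [ 0.9958 -0.0915 -0.0017]
 [-0.0014  0.0025 -1.    ]]
```

```bash
python3 -m jog '[[[0,0.0015,0,0,0,0,255],[0,0.0015,-0.003,0,0,0,255],[0,0.0015,-0.006,0,0,0,255],[0,0.0015,-0.009,0,0,0,255],[0,0.0015,-0.011,0,0,0,255],[0,0.0015,-0.013,0,0,0,255],[0,0.0015,-0.013,0,0,0,255]]]'
python3 - <<'E'
from h import *
im=bot.camera('wrist'); 
b=cv2.resize(np.hstack([im[116:176,228:288],im[262:322,228:288]]),None,fx=6,fy=6,interpolation=cv2.INTER_CUBIC); cv2.imwrite('pics/w6c.png',b)
E
```

```text
clock: 26.17
eef_pos: [0.4695, -0.3248, 0.093]
tool_rot: [0.739, 0.674, -0.0, -0.001]
ft_force: [0.1, 0.1, -4.2]
grip_width: 0.0128
```

View pics/w6c.png

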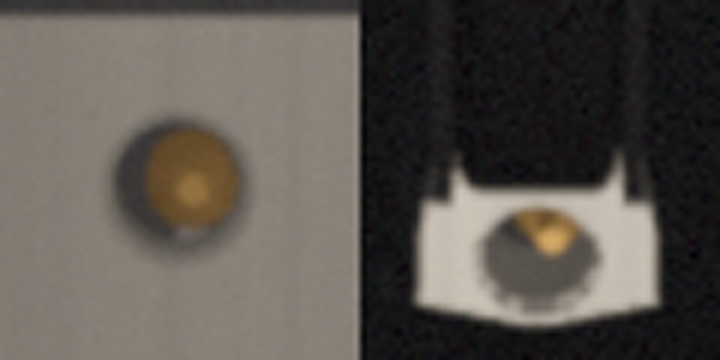

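Both pins are now inside the holes from below. The near pin sits about 1.3 mm to +x of the hole centre, possibly because the arm is still settling. I'll let it settle and read the pose.

```bash
python3 -m jog '[[[0,0,0,0,0,0,255],[0,0,0,0,0,0,255],[0,0,0,0,0,0,255]]]'
python3 - <<'E'
from h import *
im=bot.camera('wrist'); cv2.imwrite('pics/w7.png',im)
b=im[116:176,228:288]; mk=mask(b,8,28,100,50); M=cv2.moments(mk,True); print('brass1 crop',M['m10']/M['m00']*6,M['m01']/M['m00']*6,M['m00'])
b=im[262:322,228:288]; mk=mask(b,8,28,100,50); M=cv2.moments(mk,True); print('brass2 crop',360+M['m10']/M['m00']*6,M['m01']/M['m00']*6,M['m00'])
b=cv2.imread('pics/w6c.png')[::6,::6]; mk=mask(b,8,28,100,50)
for s in (mk[:,:60],mk[:,60:]): M=cv2.moments(s,True); print('before',M['m10']/M['m00']*6,M['m01']/M['m00']*6)
E
```

```text
clock: 26.47
eef_pos: [0.47, -0.3251, 0.094]
tool_rot: [0.739, 0.674, 0.0, 0.0]
ft_force: [-0.4, 0.6, -3.5]
grip_width: 0.0125
brass1 crop 183.1818181818182 172.2121212121212 198.0
brass2 crop 540.8571428571429 223.57142857142856 42.0
before 191.26153846153846 178.15384615384616
before 188.0 231.05882352941177
```

Settled, the pins sit within about 0.5 mm of the hole centres, so I'll descend slowly.

```bash
python3 -m jog '[[[0.0003,0.0005,-0.001,0,0,0,255],[0.0003,0.0005,-0.002,0,0,0,255],[0.0003,0.0005,-0.003,0,0,0,255],[0.0003,0.0005,-0.004,0,0,0,255],[0.0003,0.0005,-0.005,0,0,0,255],[0.0003,0.0005,-0.006,0,0,0,255],[0.0003,0.0005,-0.007,0,0,0,255],[0.0003,0.0005,-0.0075,0,0,0,255],[0.0003,0.0005,-0.008,0,0,0,255],[0.0003,0.0005,-0.008,0,0,0,255]]]'
python3 -m jog '[[[0,0,-0.0005,0,0,0,255],[0,0,-0.001,0,0,0,255],[0,0,-0.001,0,0,0,255],[0,0,-0.001,0,0,0,255]]]'
```

```text
clock: 27.35
eef_pos: [0.4701, -0.3245, 0.0857]
tool_rot: [0.739, 0.674, -0.0, -0.0]
ft_force: [-0.2, 0.0, -4.2]
grip_width: 0.0124
clock: 27.68
eef_pos: [0.4702, -0.3245, 0.0848]
tool_rot: [0.739, 0.674, -0.0, -0.0]
ft_force: [0.1, -0.4, -3.9]
grip_width: 0.0127
```

```bash
python3 -m jog '[[[0,0,-0.0005,0,0,0,255],[0,0,-0.001,0,0,0,255],[0,0,-0.001,0,0,0,255]]]'; python3 -m jog '[[[0,0,-0.0005,0,0,0,255],[0,0,-0.001,0,0,0,255],[0,0,-0.001,0,0,0,255]]]'
```

```text
clock: 27.93
eef_pos: [0.4703, -0.3246, 0.0841]
tool_rot: [0.739, 0.674, 0.0, 0.0]
ft_force: [0.2, 0.2, -1.1]
grip_width: 0.0126
clock: 28.18
eef_pos: [0.4703, -0.3246, 0.0841]
tool_rot: [0.739, 0.674, 0.0, 0.0]
ft_force: [-2.3, 1.4, 4.6]
grip_width: 0.0124
```

Contact came at TCP z 0.084, where I expected the seat. Release, rise and check.

```bash
python3 -m jog '[[[0,0,0,0,0,0,0],[0,0,0,0,0,0,0],[0,0,0,0,0,0,0],[0,0,0,0,0,0,0],[0,0,0,0,0,0,0],[0,0,0,0,0,0,0],[0,0,0,0,0,0,0],[0,0,0.01,0,0,0,0],[0,0,0.03,0,0,0,0],[0,0,0.06,0,0,0,0]]]'
python3 -m jog '[[[0,0,0.02,0,0,0,0],[0,0.01,0.04,0,0,0,0],[0,0.02,0.05,0,0,0,0],[0,0.03,0.055,0,0,0,0],[0,0.03,0.055,0,0,0,0],[0,0.03,0.055,0,0,0,0]]]'
python3 - <<'E'
from h import *
m=bot.camera_model('wrist');im=bot.camera('wrist'); cv2.imwrite('pics/w8.png',im)
np.savez('w8.npz',T=m['T'])
E
```

```text
clock: 29.02
eef_pos: [0.4684, -0.3233, 0.1413]
tool_rot: [0.739, 0.674, -0.001, -0.003]
ft_force: [-0.4, 0.1, -0.7]
grip_width: 0.0851
clock: 29.52
eef_pos: [0.4699, -0.2936, 0.1973]
tool_rot: [0.738, 0.674, -0.0, -0.0]
ft_force: [-0.2, 0.2, -0.4]
grip_width: 0.0853
```

View pics/w8.png

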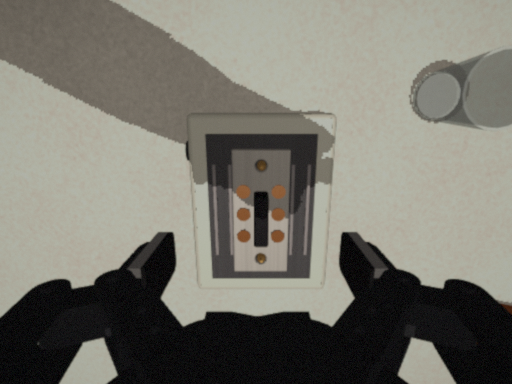

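The wrist view shows the carrier flat on the plate with pins through both holes, at (261,165) and (261,258). The beaker is untouched at (440,95). Now I'll return the bottles, yellow first.

```bash
python3 -m jog '[[[0,0.02,0.01,0,0,0,0],[0,0.055,0.01,0,0,-1,0],[0,0.09,0.01,0,0,-2,0],[0,0.125,0.01,0,0,-3,0],[0,0.16,0.01,0,0,-3.3,0],[0,0.195,0.01,0,0,-3.3,0],[0,0.23,0.01,0,0,-3.3,0],[0,0.265,0.01,0,0,-3.3,0],[0,0.3,0.01,0,0,-3.3,0],[0,0.335,0.01,0,0,-3.3,0]]]'
python3 -m jog '[[[0,0.035,0,0,0,0,0],[0,0.07,0,0,0,0,0],[0.001,0.105,0,0,0,0,0],[0.001,0.14,0,0,0,0,0],[0.002,0.17,0,0,0,0,0],[0.002,0.195,0,0,0,0,0],[0.002,0.215,0,0,0,0,0],[0.002,0.2295,0,0,0,0,0],[0.002,0.2295,0,0,0,0,0],[0.002,0.2295,0,0,0,0,0]]]'
```

```text
clock: 30.4
eef_pos: [0.4693, 0.0417, 0.2064]
tool_rot: [0.758, 0.652, -0.001, -0.001]
ft_force: [1.4, 0.1, -1.2]
grip_width: 0.0853
clock: 31.23
eef_pos: [0.4718, 0.2698, 0.2066]
tool_rot: [0.758, 0.653, -0.001, 0.0]
ft_force: [-1.5, 0.0, -1.2]
grip_width: 0.085
```

```bash
python3 -m jog '[[[0,0.0005,-0.02,0,0,0,0],[0,0.0005,-0.04,0,0,0,0],[0,0.0005,-0.06,0,0,0,0],[0,0.0005,-0.072,0,0,0,0],[0,0.0005,-0.08,0,0,0,0],[0,0.0005,-0.08,0,0,0,0],[0,0.0005,-0.08,0,0,0,0]]]'
python3 -m jog '[[[0,0,0,0,0,0,255],[0,0,0,0,0,0,255],[0,0,0,0,0,0,255],[0,0,0,0,0,0,255],[0,0,0,0,0,0,255],[0,0,0,0,0,0,255],[0,0,0,0,0,0,255],[0,0,0,0,0,0,255],[0,0,0,0,0,0,255]]]'
python3 -m jog '[[[0,0,0.005,0,0,0,255],[0,0,0.015,0,0,0,255],[0,0,0.025,0,0,0,255],[0,0,0.035,0,0,0,255],[0,0,0.04,0,0,0,255],[0,0,0.04,0,0,0,255]]]'
```

```text
clock: 31.82
eef_pos: [0.4723, 0.2695, 0.1278]
tool_rot: [0.758, 0.652, -0.0, 0.0]
ft_force: [0.7, 0.5, -0.1]
grip_width: 0.0851
clock: 32.57
eef_pos: [0.4729, 0.2709, 0.1287]
tool_rot: [0.758, 0.652, 0.001, 0.0]
ft_force: [-0.1, 0.6, 5.2]
grip_width: 0.0302
clock: 33.07
eef_pos: [0.4732, 0.2711, 0.1698]
tool_rot: [0.758, 0.652, 0.002, 0.0]
ft_force: [0.9, -0.1, -1.5]
grip_width: 0.0304
```

```bash
python3 -m jog '[[[0.001,-0.01,0,0,0,0,255],[0.004,-0.03,0,0,0,0,255],[0.008,-0.06,0,0,0,0,255],[0.012,-0.09,0,0,0,0,255],[0.017,-0.125,0,0,0,0,255],[0.022,-0.16,0,0,0,0,255],[0.027,-0.195,0,0,0,0,255],[0.031,-0.225,0,0,0,0,255],[0.035,-0.255,0,0,0,0,255],[0.038,-0.28,0,0,0,0,255]]]'
python3 -m jog '[[[0.004,-0.024,0,0,0,0,255],[0.006,-0.042,0,0,0,0,255],[0.008,-0.054,0,0,0,0,255],[0.008,-0.058,0,0,0,0,255],[0.008,-0.058,-0.01,0,0,0,255],[0.008,-0.058,-0.02,0,0,0,255],[0.008,-0.058,-0.03,0,0,0,255],[0.008,-0.058,-0.037,0,0,0,255],[0.008,-0.058,-0.039,0,0,0,255],[0.008,-0.058,-0.039,0,0,0,255]]]'
python3 -m jog '[[[0,0,-0.0005,0,0,0,255],[0,0,-0.001,0,0,0,255],[0,0,-0.0015,0,0,0,255],[0,0,-0.0015,0,0,0,255]]]'
```

```text
clock: 33.9
eef_pos: [0.5093, -0.0124, 0.1672]
tool_rot: [0.758, 0.652, -0.001, -0.0]
ft_force: [0.2, 0.2, -1.7]
grip_width: 0.0307
clock: 34.73
eef_pos: [0.5176, -0.0666, 0.128]
tool_rot: [0.757, 0.653, -0.0, -0.001]
ft_force: [0.3, -0.5, -2.0]
grip_width: 0.0303
clock: 35.07
eef_pos: [0.5184, -0.0674, 0.1277]
tool_rot: [0.758, 0.652, 0.0, 0.0]
ft_force: [-0.8, 0.6, 0.8]
grip_width: 0.0302
```

```bash
python3 -m jog '[[[0,0,-0.001,0,0,0,255],[0,0,-0.001,0,0,0,0],[0,0,-0.001,0,0,0,0],[0,0,-0.001,0,0,0,0],[0,0,-0.001,0,0,0,0],[0,0,-0.001,0,0,0,0],[0,0,-0.001,0,0,0,0],[0,0,0.01,0,0,0,0],[0,0,0.035,0,0,0,0],[0,0,0.07,0,0,0,0]]]'
python3 -m jog '[[[-0.002,0.025,0,0,0,0,0],[-0.006,0.06,0,0,0,0,0],[-0.01,0.095,0,0,0,0,0],[-0.013,0.13,0,0,0,0,0],[-0.016,0.165,0,0,0,0,0],[-0.019,0.2,0,0,0,0,0],[-0.022,0.235,0,0,0,0,0],[-0.026,0.27,0,0,0,0,0],[-0.029,0.305,0,0,0,0,0],[-0.032,0.34,0,0,0,0,0]]]'
python3 -m jog '[[[-0.003,0.035,0,0,0,0,0],[-0.0055,0.055,0,0,0,0,0],[-0.0055,0.0625,0,0,0,0,0],[-0.0055,0.0625,-0.02,0,0,0,0],[-0.0055,0.0625,-0.04,0,0,0,0],[-0.0055,0.0625,-0.055,0,0,0,0],[-0.0055,0.0625,-0.065,0,0,0,0],[-0.0055,0.0625,-0.069,0,0,0,0],[-0.0055,0.0625,-0.069,0,0,0,0],[-0.0055,0.0625,-0.069,0,0,0,0]]]'
```

```text
clock: 35.9
eef_pos: [0.5159, -0.0673, 0.195]
tool_rot: [0.758, 0.652, -0.002, -0.003]
ft_force: [0.1, 0.2, 0.0]
grip_width: 0.0858
clock: 36.73
eef_pos: [0.4858, 0.2742, 0.1973]
tool_rot: [0.758, 0.652, 0.0, 0.0]
ft_force: [-0.3, 0.2, 0.1]
grip_width: 0.0857
clock: 37.57
eef_pos: [0.4812, 0.3348, 0.1289]
tool_rot: [0.758, 0.652, 0.0, 0.0]
ft_force: [-0.1, -0.1, 0.7]
grip_width: 0.0853
```

```bash
python3 -m jog '[[[0,0,-0.001,0,0,0,255],[0,0,-0.001,0,0,0,255],[0,0,-0.001,0,0,0,255],[0,0,-0.001,0,0,0,255],[0,0,-0.001,0,0,0,255],[0,0,-0.001,0,0,0,255],[0,0,-0.001,0,0,0,255],[0,0,-0.001,0,0,0,255],[0,0,-0.001,0,0,0,255]]]'
python3 -m jog '[[[0,0,0.005,0,0,0,255],[0,0,0.015,0,0,0,255],[0,0,0.025,0,0,0,255],[0,0,0.035,0,0,0,255],[0,0,0.04,0,0,0,255],[0,0,0.04,0,0,0,255]]]'
```

```text
clock: 38.32
eef_pos: [0.4813, 0.3352, 0.1281]
tool_rot: [0.758, 0.652, 0.001, 0.0]
ft_force: [0.0, -1.3, 4.5]
grip_width: 0.0304
clock: 38.82
eef_pos: [0.4816, 0.3357, 0.1694]
tool_rot: [0.758, 0.652, 0.002, 0.0]
ft_force: [0.5, 1.3, -2.1]
grip_width: 0.0305
```

```bash
python3 -m jog '[[[0.001,-0.01,0,0,0,0,255],[0.004,-0.03,0,0,0,0,255],[0.008,-0.06,0,0,0,0,255],[0.012,-0.09,0,0,0,0,255],[0.017,-0.125,0,0,0,0,255],[0.022,-0.16,0,0,0,0,255],[0.027,-0.195,0,0,0,0,255],[0.031,-0.225,0,0,0,0,255],[0.035,-0.255,0,0,0,0,255],[0.038,-0.28,0,0,0,0,255]]]'
python3 -m jog '[[[0.004,-0.024,0,0,0,0,255],[0.007,-0.042,0,0,0,0,255],[0.009,-0.053,0,0,0,0,255],[0.0095,-0.057,0,0,0,0,255],[0.0095,-0.057,-0.01,0,0,0,255],[0.0095,-0.057,-0.02,0,0,0,255],[0.0095,-0.057,-0.03,0,0,0,255],[0.0095,-0.057,-0.037,0,0,0,255],[0.0095,-0.057,-0.039,0,0,0,255],[0.0095,-0.057,-0.039,0,0,0,255]]]'
python3 -m jog '[[[0,0,-0.0005,0,0,0,255],[0,0,-0.001,0,0,0,255],[0,0,-0.0015,0,0,0,255],[0,0,-0.0015,0,0,0,255]]]'
```

```text
clock: 39.65
eef_pos: [0.5179, 0.052, 0.1668]
tool_rot: [0.758, 0.652, -0.001, -0.0]
ft_force: [0.2, 0.1, -3.0]
grip_width: 0.0305
clock: 40.48
eef_pos: [0.5275, -0.0012, 0.1275]
tool_rot: [0.757, 0.653, -0.001, -0.001]
ft_force: [0.5, 0.0, -2.1]
grip_width: 0.0301
clock: 40.82
eef_pos: [0.5284, -0.0019, 0.1271]
tool_rot: [0.758, 0.652, 0.0, 0.0]
ft_force: [0.6, 0.3, -1.9]
grip_width: 0.0304
```

```bash
python3 -m jog '[[[0,0,-0.0005,0,0,0,255],[0,0,-0.001,0,0,0,255],[0,0,-0.0015,0,0,0,255],[0,0,-0.0015,0,0,0,255]]]'
```

```text
clock: 41.15
eef_pos: [0.5287, -0.002, 0.1269]
tool_rot: [0.758, 0.652, 0.001, 0.001]
ft_force: [-1.9, 1.0, 7.0]
grip_width: 0.0307
```

```bash
python3 -m jog '[[[0,0,0,0,0,0,0],[0,0,0,0,0,0,0],[0,0,0,0,0,0,0],[0,0,0,0,0,0,0],[0,0,0,0,0,0,0],[0,0,0,0,0,0,0],[0,0,0,0,0,0,0],[0,0,0.01,0,0,0,0],[0,0,0.035,0,0,0,0],[0,0,0.072,0,0,0,0]]]'
python3 -m jog '[[[-0.002,0.025,0,0,0,0,0],[-0.006,0.06,0,0,0,0,0],[-0.01,0.095,0,0,0,0,0],[-0.013,0.13,0,0,0,0,0],[-0.016,0.165,0,0,0,0,0],[-0.019,0.2,0,0,0,0,0],[-0.022,0.235,0,0,0,0,0],[-0.026,0.27,0,0,0,0,0],[-0.029,0.305,0,0,0,0,0],[-0.032,0.34,0,0,0,0,0]]]'
python3 -m jog '[[[-0.003,0.035,0,0,0,0,0],[-0.0047,0.055,0,0,0,0,0],[-0.0047,0.062,0,0,0,0,0],[-0.0047,0.062,-0.02,0,0,0,0],[-0.0047,0.062,-0.04,0,0,0,0],[-0.0047,0.062,-0.055,0,0,0,0],[-0.0047,0.062,-0.065,0,0,0,0],[-0.0047,0.062,-0.069,0,0,0,0],[-0.0047,0.062,-0.069,0,0,0,0],[-0.0047,0.062,-0.069,0,0,0,0]]]'
python3 -m jog '[[[0,0,0,0,0,0,255],[0,0,0,0,0,0,255],[0,0,0,0,0,0,255],[0,0,0,0,0,0,255],[0,0,0,0,0,0,255],[0,0,0,0,0,0,255],[0,0,0,0,0,0,255],[0,0,0,0,0,0,255],[0,0,0,0,0,0,255]]]'
python3 -m jog '[[[0,0,0.005,0,0,0,255],[0,0,0.015,0,0,0,255],[0,0,0.025,0,0,0,255],[0,0,0.035,0,0,0,255],[0,0,0.04,0,0,0,255],[0,0,0.04,0,0,0,255]]]'
```

```text
clock: 41.98
eef_pos: [0.5257, -0.002, 0.1954]
tool_rot: [0.758, 0.652, -0.003, -0.003]
ft_force: [0.3, 0.5, -0.4]
grip_width: 0.0854
clock: 42.82
eef_pos: [0.4958, 0.3398, 0.1983]
tool_rot: [0.758, 0.652, 0.0, 0.0]
ft_force: [0.3, 0.4, 0.9]
grip_width: 0.0851
clock: 43.65
eef_pos: [0.4921, 0.3998, 0.1292]
tool_rot: [0.758, 0.652, 0.001, 0.0]
ft_force: [0.0, 0.2, 0.5]
grip_width: 0.0854
clock: 44.4
eef_pos: [0.492, 0.4004, 0.1291]
tool_rot: [0.758, 0.652, 0.001, 0.0]
ft_force: [1.2, 0.0, 4.9]
grip_width: 0.0305
clock: 44.9
eef_pos: [0.4924, 0.4008, 0.1706]
tool_rot: [0.758, 0.652, 0.002, 0.0]
ft_force: [0.1, 0.4, -1.6]
grip_width: 0.0304
```

```bash
python3 -m jog '[[[0.001,-0.01,0,0,0,0,255],[0.004,-0.03,0,0,0,0,255],[0.008,-0.06,0,0,0,0,255],[0.012,-0.09,0,0,0,0,255],[0.017,-0.125,0,0,0,0,255],[0.022,-0.16,0,0,0,0,255],[0.027,-0.195,0,0,0,0,255],[0.031,-0.225,0,0,0,0,255],[0.035,-0.255,0,0,0,0,255],[0.038,-0.28,0,0,0,0,255]]]'
python3 -m jog '[[[0.004,-0.024,0,0,0,0,255],[0.007,-0.042,0,0,0,0,255],[0.009,-0.053,0,0,0,0,255],[0.009,-0.0575,0,0,0,0,255],[0.009,-0.0575,-0.01,0,0,0,255],[0.009,-0.0575,-0.02,0,0,0,255],[0.009,-0.0575,-0.03,0,0,0,255],[0.009,-0.0575,-0.037,0,0,0,255],[0.009,-0.0575,-0.039,0,0,0,255],[0.009,-0.0575,-0.039,0,0,0,255]]]'
python3 -m jog '[[[0,0,-0.0005,0,0,0,255],[0,0,-0.001,0,0,0,255],[0,0,-0.0015,0,0,0,255],[0,0,-0.0015,0,0,0,255]]]'
python3 -m jog '[[[0,0,-0.0005,0,0,0,255],[0,0,-0.001,0,0,0,255],[0,0,-0.001,0,0,0,255]]]'
```

```text
clock: 45.73
eef_pos: [0.5287, 0.1169, 0.1677]
tool_rot: [0.758, 0.652, -0.001, -0.0]
ft_force: [0.0, -0.2, -2.2]
grip_width: 0.0301
clock: 46.57
eef_pos: [0.5378, 0.0632, 0.1285]
tool_rot: [0.757, 0.653, -0.001, -0.001]
ft_force: [0.2, 0.2, -2.4]
grip_width: 0.0303
clock: 46.9
eef_pos: [0.5386, 0.0627, 0.1281]
tool_rot: [0.758, 0.652, 0.0, 0.0]
ft_force: [-0.7, 0.1, -1.0]
grip_width: 0.0305
clock: 47.15
eef_pos: [0.5388, 0.0627, 0.128]
tool_rot: [0.758, 0.652, 0.001, 0.0]
ft_force: [-1.1, -0.6, 5.0]
grip_width: 0.0305
```

```bash
python3 -m jog '[[[0,0,0,0,0,0,0],[0,0,0,0,0,0,0],[0,0,0,0,0,0,0],[0,0,0,0,0,0,0],[0,0,0,0,0,0,0],[0,0,0,0,0,0,0],[0,0,0,0,0,0,0],[0,0,0.01,0,0,0,0],[0,0,0.035,0,0,0,0],[0,0,0.07,0,0,0,0]]]'
python3 -m jog '[[[0,0,0.03,0,0,0,0],[-0.01,-0.01,0.06,0,0,0,0],[-0.02,-0.03,0.09,0,0,0,0],[-0.03,-0.05,0.1,0,0,0,0],[-0.035,-0.06,0.1,0,0,0,0],[-0.035,-0.06,0.1,0,0,0,0],[-0.035,-0.06,0.1,0,0,0,0]]]'
python3 - <<'E'
from h import *
m=bot.camera_model('wrist'); im=bot.camera('wrist'); cv2.imwrite('pics/w9.png',im)
for n,h in dict(red=(170,8),blue=(105,125),yellow=(22,35)).items():
    mk=mask(im,*h,s=100); mk[:,:240]=0; mk[:,320:]=0; mk[270:]=0
    mk=cv2.morphologyEx(mk,cv2.MORPH_OPEN,np.ones((3,3)))
    for c in blobs(mk,2):
        (u,v),r=cv2.minEnclosingCircle(c)
        print(n,round(u,1),round(v,1),round(r,1),cv2.contourArea(c),ray(m,(u,v),.145).round(4))
E
```

```text
clock: 47.98
eef_pos: [0.5362, 0.0622, 0.1952]
tool_rot: [0.758, 0.652, -0.003, -0.002]
ft_force: [0.9, 0.2, 0.0]
grip_width: 0.0855
clock: 48.57
eef_pos: [0.503, 0.0024, 0.296]
tool_rot: [0.758, 0.652, -0.0, -0.001]
ft_force: [0.1, 0.2, -0.6]
grip_width: 0.0856
red 284.0 114.5 16.1 753.5 [0.5386 0.0648 0.145 ]
red 262.0 126.0 11.7 115.0 [0.5151 0.057  0.145 ]
blue 282.3 178.5 15.9 682.0 [ 5.285e-01 -5.000e-04  1.450e-01]
blue 275.0 152.0 22.5 260.0 [0.5246 0.0288 0.145 ]
yellow 280.2 237.7 13.9 530.0 [ 0.5174 -0.0685  0.145 ]
yellow 258.5 195.5 14.7 117.5 [ 0.5005 -0.0154  0.145 ]
```

View pics/w9.png

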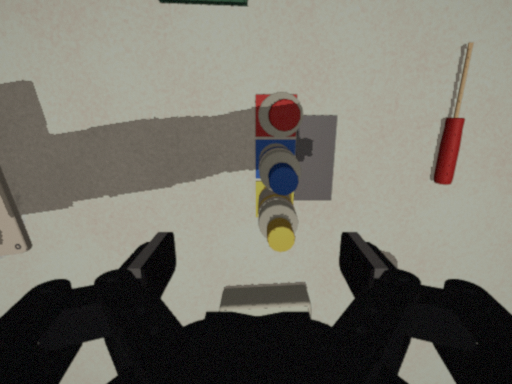

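The wrist view shows all three bottles upright on their own mats, with caps within about 2 mm of the mat centres. One last scene picture before handing in.

Run:
```python
from h import *
cv2.imwrite('pics/s9.png',bot.camera('scene'))
```

```text
(no output)
```

View pics/s9.png

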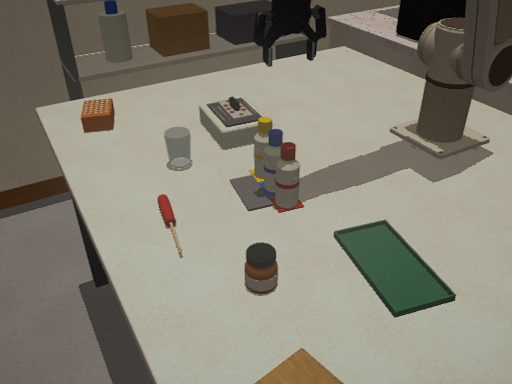

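The scene view shows the bottles standing on their mats around (275,170), the carrier flat on the warmer at (235,108) and the beaker unmoved at (178,145). The arm is clear of everything.

```bash
python3 -c "
from workcell import bot
print(bot.job_done())"
```

```text
the job is handed in; nothing more can be done
None
```

The job is done and handed in at about 49 s of the 144 s allowed. I moved red, blue and yellow upright into the tray. With all three there, I seated the carrier on the warmer's pins, then put each bottle back on its own mat.

- **Carrier:** contact came at TCP z 0.084 m, where I expected the seat. After release, the wrist picture showed it lying flat with a pin through each hole.
- **Bottles:** all three stand upright on their own mats. The last wrist measurement put each cap within about 2.5 mm of its mat centre.
- **Surroundings:** the last scene picture shows the beaker where it was and the gripper clear of everything. The highest wrist force I read was about 8 N, though forces were read only at the end of each move.
- **Small disagreement:** the first look through the holes after descending showed the pins about 1.3 mm off. That shrank to about 0.5 mm once the arm settled, before the final descent. No check failed.

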